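Fit the hub whose keyway matches the keyed test shaft

TASK

Three footed steel hubs stand on the rubber mat; find the one whose keyway lines up with the key on the gauge's test shaft when the hub stands on its foot. Stand that hub in the wide, open end of the gauge's slideway, still clear of the shaft, and let go of it; then push it along the slideway onto the shaft until it is fully home against the shoulder, and leave it there. Leave the other two hubs where they stand.

Things in the scene. Friction and masses are not known exactly. Their poses are not given: they have to be found in the camera images.
- gauge: Test-shaft gauge fixed on the bench: aluminium base 165 x 90 x 10 mm carrying a slideway that ends at an upright plate (66 mm wide, 88 mm high, x = 68 to 82 mm). Origin: under the base near its centre, on the bench; +x runs along the slideway from its open end towards the upright, z up. The base spans x = -80 to +85 mm; the slideway's floor is its top, 10 mm above the bench.
- nose (a point): Tip of the horizontal test shaft, on its axis 52 mm above the bench, at x = +18 mm of the gauge, axes as the gauge's. The shaft is 24.4 mm thick and runs from here along +x to its shoulder, a 38 mm collar at x = +62 mm. One key, 6 mm wide and 5.3 mm proud, runs along the TOP of the shaft (12 o'clock) from x = +25 mm to the shoulder.
- load (a point): Point on the slideway floor in its wide end, at x = -50 mm of the gauge, axes as the gauge's: put the hub's origin about here. Two guide rails, 9 mm high and 8 mm thick, are 76 mm apart at this x, narrow in a straight line to 53 mm apart at x = 0 and stay so up to the upright. Behind x = -50 the base is open, so a hub can be pushed from there.
- home (a point): Point on the slideway floor at x = +37 mm of the gauge, where the hub's origin is when the hub is fully home against the shoulder. Axes as the gauge's.
- hub_a: Plain steel footed hub, 50 mm long (x, along the bore), 50 wide (y), 67 high, about 0.3 kg; flat foot, flat sides up to 42 mm, round arch above. Bore 28 mm, axis 42 mm over the foot, with one through keyway 9.5 mm wide, 5.5 deep, at the TOP of the bore (12 o'clock); a 12 mm dark flush set screw marks it on top outside. Same from both ends. Origin: centre of the underside, z up.
- hub_b: Hub of the same outside and bore, same origin and axes, but its keyway (and the set screw over it) lies 45 degrees from the top, towards its +y side.
- hub_c: Hub of the same outside and bore, same origin and axes, but its keyway (and the set screw over it) lies at the side of the bore, 90 degrees from the top, towards its +y side.
- mat: Black rubber mat fixed on the bench, 140 x 150 x 3 mm; origin: centre of its underside. The three hubs start upright on it, each at any of three spots. Bystanders round about (open tin, caliper, pliers, abrasive stick, screwdriver, steel block) are under 70 mm high.

How it is judged:
On the way:
1. the hub with its keyway at the top stands upright in the wide end of the slideway, clear of the shaft, let go (x of hub_a in the frame of gauge between -0.08 and -0.01 m and y of hub_a in the frame of gauge between -0.015 and 0.015 m and z of hub_a in the frame of gauge between 0.007 and 0.014 m and angle between hub_a's own z axis and vertical below 0.12 rad and angle between the x axis of hub_a and the x axis of gauge, either way round below 0.4 rad and contact force between the fingers and hub_a below 0.1 N), for 0.2 s.
At the end, for the whole second after the job is handed in: The hub with its keyway at the top sits on the keyed shaft, upright on the slideway floor, within 3 mm of fully home against the shoulder and at rest, let go; the other two hubs are within 25 mm of where they stood (x of hub_a in the frame of home between -0.003 and 0.004 m and horizontal distance between hub_a and home below 0.005 m and z of hub_a in the frame of home between -0.003 and 0.004 m and angle between hub_a's own z axis and vertical below 0.08 rad and angle between the x axis of hub_a and the x axis of gauge, either way round below 0.1 rad and linear speed of hub_a below 0.01 m/s and distance of each of hub_b, hub_c from where it was at the start of the episode below 0.025 m); the robot touches nothing.
It fails at once if one of the other two hubs is moved by more than 25 mm (distance of any of hub_b, hub_c from where it was at the start of the episode above 0.025 m).
It also fails if it takes over 51 s, if anything falls off the work surface, if the arm or the gripper's body presses on something with over 40 N, if the wrist force passes 120 N, or if a joint passes its speed limit or range.

ROBOT

A 6-joint arm with a two-finger parallel gripper is mounted at the origin on the work surface; the furniture and walls round the work are solid. World frame = base frame: x ahead of the robot, y to its left, z up, the work surface at z = 0. Lengths are in m, angles in rad, forces in N, time in s.
With the tool pointing down it reaches from about 0.2 to 0.875 m from the base axis. Payload 3.4 kg.
Tool frame: the origin (TCP) lies at the very end of the fingers, on their centre line; the grasp point (between the pads) lies arm.grip_point_offset behind it (arm.grip_point_offset is the distance from the TCP to the grasp point, in m); x points along the fingers, y is the direction in which the jaws open and shut, and the axes are right-handed (so a half turn about x gives the same grasp; the last joint's range is limited). The gripper opens to 94 mm and grips with 3 to 60 N. Pads are 16 mm wide; open, the fingers measure 119 mm over their backs; the gripper's body (75 mm by 177 mm) begins 78 mm behind the grasp point.
Start: joints at [-1.268, 0.276, 1.505, -0, 1.361, -0.121], TCP at [0.236, -0.524, 0.205] pointing down, gripper open.
Joint ranges: [-2.89, 2.89], [-0.75, 2.08], [0.22, 2.7], [-1.18, 4.32], [0.11, 2.71], [-2.7, 2.7]. Speed limits (rad/s): [2.57, 2.57, 3.14, 3.14, 3.14, 3.14].

INTERFACE

Orientations are given as a unit quaternion [w, x, y, z].
In Python, from cell import arm gives the robot as it stands.
- The arm moves only by the tool jog_arm, never from a script. Its argument "moves" is one flat list of numbers, 4 for each row, row after row: the shift along the tool's x, y, z in mm, then the turn about the tool's x in rad. In form: [x, y, z, roll, x, y, z, roll, ...]. A call has exactly 5 rows; each row is the pose to reach, as a shift and turn from the pose commanded when the call began, along the tool's axes at that moment; what a row does not reach only later rows make up. A row lasts 1/8 s, in which the tool goes at most 62.5 mm and 10.7 degrees, less where a joint would pass 70% of its speed; a pose out of reach is approached as far as the arm can. A call with a gripper value outside its range is refused whole. "grip" is the gripper command: -1 is fully open, 1 is shut, values between are in proportion, set as the call begins (left out, the last holds). The fingers move at their own pace and stop on an object; "grip_force" is the grip in N (left out, the last holds). Time passes only in rows, so rows that repeat a pose let the fingers close, or fill a call up. It gives the time, the measured TCP pose, the force and the opening at its end, in the units of the state.
- arm.read_state(): the state, without advancing time (a new reading comes with each control period).
- arm.capture(name): name is "side" or "top"; returns the picture (420x560x3 uint8, red, green, blue); there is no depth.
- arm.camera_info(name): a dict with "mtx" (3x3 intrinsics, pixels), "D" ([k1, k2, p1, p2, k3] as OpenCV has them; the pictures are not rectified), "R" (3x3) and "t" (3): a world point X has camera coordinates R X + t. Camera axes: x right, y down, z forward; pixel columns grow to the right and rows downward; lengths in m; the calibration is good to about 2 mm. A picture is of the moment at which its call begins. camera_info takes no time and is no camera call.
- arm.hand_in(): hands the job in, once; it reports no verdict.
The state is a dict: "clock": time; "joints": joint angles; "qd": joint speeds; "tau": joint torques, N m; "tcp_pos": TCP position; "orientation": TCP orientation; "force": force on the tool from outside, world axes, zero at the start; "moment": the same for the moment, N m; "opening": finger opening in m.
Only numpy, scipy, OpenCV 4.12 (cv2) and the standard library are available. Lean on these libraries where they do the work, as an engineer would, in place of code of your own. Each camera call takes 0.05 s, during which the arm holds its last target.

## Working session

There is one attempt and no reset: what is moved stays moved. The work goes in short steps, Python scripts to look and compute and a tool call to move; the robot and the scene stay as the last step left them, time stands still between calls to the robot, and variables do not carry over. Pictures are saved under pics/ and viewed, and the job is handed in when it is done.

Besides the shell and the picture viewer there is one more tool, called after "Request:" as name(argument=value, ...) on one line, values as JSON. jog_arm: Moves the arm, as the interface text tells. Its arguments: {"type":"object","properties":{"moves":{"type":"array","items":{"type":"number"}},"grip":{"type":"number"},"grip_force":{"type":"number"}},"required":["moves"]}

```bash
ls; mkdir -p pics; python3 - <<'E'
from cell import arm
import cv2,numpy as np
for n in("side","top"):
    im=arm.capture(n); cv2.imwrite(f"pics/{n}0.png",im[:,:,::-1])
    i=arm.camera_info(n); print(n,{k:np.round(np.array(v),4).tolist() for k,v in i.items()})
    R=np.array(i["R"]);print(-R.T@np.array(i["t"]))
print(arm.read_state(),arm.grip_point_offset)
E
```

```text
pics
side {'mtx': [[509.2982, 0.0, 278.3097], [0.0, 509.2982, 216.2298], [0.0, 0.0, 1.0]], 'D': [-0.02, 0.0, 0.0, 0.0, 0.0], 'R': [[-0.8233, -0.5675, 0.0137], [-0.2589, 0.3538, -0.8988], [0.5052, -0.7435, -0.4382]], 't': [0.4249, 0.1039, 0.9306]}
[-0.09336883  0.89626366  0.49538144]
top {'mtx': [[392.1781, 0.0, 285.9304], [0.0, 392.1781, 213.2468], [0.0, 0.0, 1.0]], 'D': [-0.0164, 0.0, 0.0, 0.0, 0.0], 'R': [[-0.0221, -0.9997, -0.0039], [-0.9735, 0.0224, -0.2276], [0.2277, -0.0013, -0.9737]], 't': [0.1849, 0.4176, 0.8284]}
[0.22207601 0.17656405 0.90239521]
{'clock': 0.1, 'joints': array([-1.26802377e+00,  2.76497394e-01,  1.50593342e+00, -1.28046973e-05,
        1.36069647e+00, -1.21003385e-01]), 'qd': array([-1.25074274e-03, -7.05327962e-04, -1.98717277e-03,  9.19688234e-04,
       -4.25260065e-04,  5.16511558e-05]), 'tau': array([ 2.76138264e-03, -4.05452764e+01, -2.37779009e+01,  7.06017972e-02,
        2.98665196e-02, -4.68595454e-05]), 'tcp_pos': array([ 0.23628922, -0.52368545,  0.20473997]), 'orientation': array([-0.14816976, -0.69123871, -0.14924963,  0.69134602]), 'force': array([ 0.09554241,  1.37290073, -0.78255971]), 'moment': array([-0.02724681, -0.00698788, -0.04260098]), 'opening': 0.09406829397364384} 0.0188
```

View pics/side0.png

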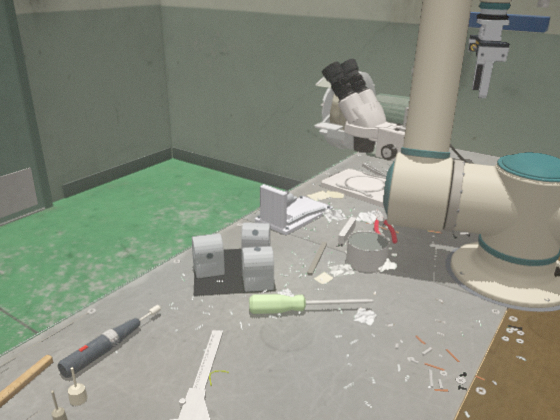

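View pics/top0.png

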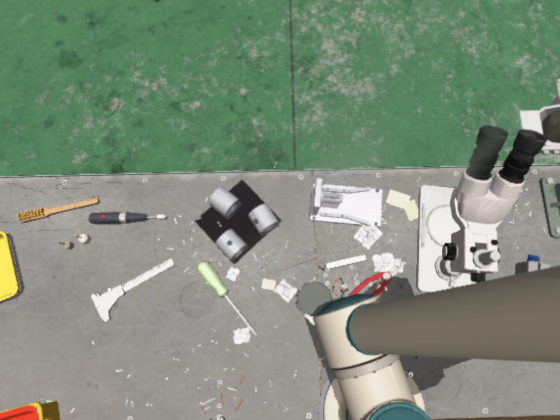

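The side view shows three hubs on the mat at about (208,255), (256,240) and (258,265), and the gauge at (290,210). In the top view the hubs are at (225,203), (263,218) and (231,242), and the gauge is at (346,203) with its upright on the left. I'll zoom in next.

```bash
python3 - <<'E'
import cv2
s=cv2.imread("pics/side0.png");t=cv2.imread("pics/top0.png")
cv2.imwrite("pics/s1.png",cv2.resize(s[175:300,180:340],None,fx=5,fy=4.8,interpolation=cv2.INTER_CUBIC))
cv2.imwrite("pics/t1.png",cv2.resize(t[165:275,190:290],None,fx=5,fy=5,interpolation=cv2.INTER_CUBIC))
cv2.imwrite("pics/t2.png",cv2.resize(t[165:245,300:400],None,fx=7,fy=7,interpolation=cv2.INTER_CUBIC))
E
```

```text
(no output)
```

View pics/s1.png

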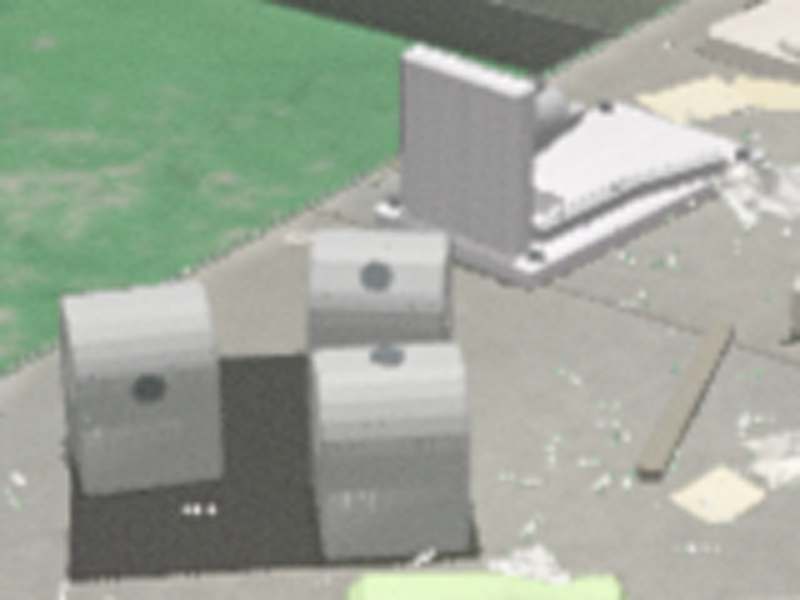

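View pics/t1.png

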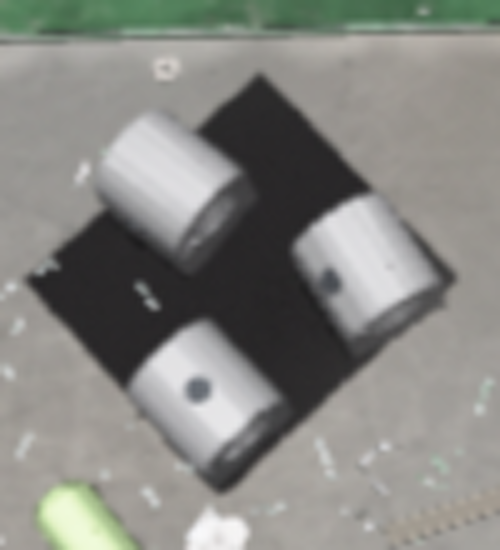

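View pics/t2.png

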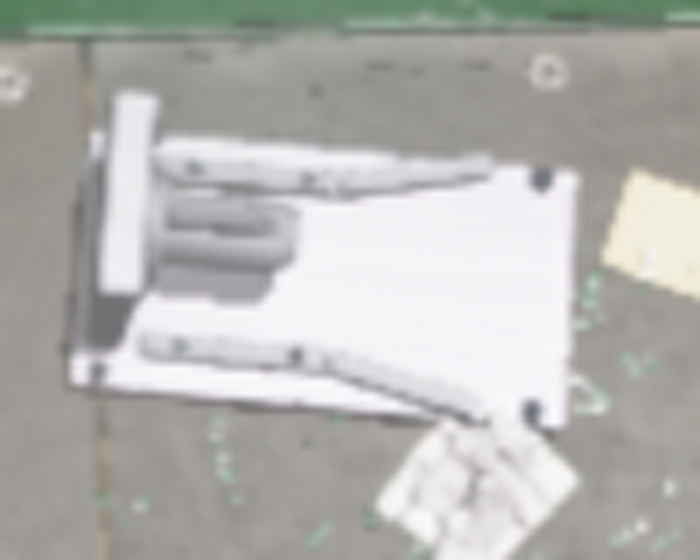

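Only the front hub has its set screw on top. It is at (257,249) in the side view and (229,243) in the top view, so this is hub_a. The other two have theirs at 45° (back hub) and at the side (left hub). Next I'll fit poses from both views.

```bash
cat > h.py <<'E'
import json,numpy as np,cv2
from scipy.optimize import least_squares
from cell import arm
C={n:{k:np.array(v,float) for k,v in arm.camera_info(n).items()} for n in("side","top")}
def proj(n,X):
    c=C[n]; return cv2.projectPoints(np.asarray(X,float).reshape(-1,1,3),cv2.Rodrigues(c["R"])[0],c["t"],c["mtx"],c["D"])[0].reshape(-1,2)
def Tf(p,P): # p=(x,y,z,yaw)
    c,s=np.cos(p[3]),np.sin(p[3]); return np.asarray(P)@np.array([[c,s,0],[-s,c,0],[0,0,1]])+p[:3]
def tri(a,b):
    u=[]
    for n,q in(("side",a),("top",b)):
        c=C[n];u.append(cv2.undistortPoints(np.array([[q]],float),c["mtx"],c["D"]).reshape(2,1))
    X=cv2.triangulatePoints(*[np.c_[C[n]["R"],C[n]["t"]] for n in("side","top")],*u); return (X[:3]/X[3]).ravel()
def fit(obs,p0):
    def r(p): return np.concatenate([(proj(n,Tf(p,[m]))-q).ravel() for n,m,q in obs])
    s=least_squares(r,p0,x_scale=[.01,.01,.01,.1],loss="soft_l1"); return s.x,r(s.x).reshape(-1,2)
def crop(x,y,ox,oy,sx,sy): return np.array([(x+.5)/sx-.5+ox,(y+.5)/sy-.5+oy])
def hubpts(hl=.025):
    a=np.linspace(0,np.pi,25); pr=[(-.025,0)]+[(.025,0)]+[(.025*np.cos(t),.042+.025*np.sin(t)) for t in a]+[(-.025,0)]
    return [np.array([[s*hl,y,z] for y,z in pr]) for s in(-1,1)]
def drawhub(im,n,p,sc,ox,oy,col):
    E=[Tf(p,e) for e in hubpts()]
    f=lambda X:np.int32((proj(n,X)-[ox,oy]+.5)*sc-.5)
    for e in E: cv2.polylines(im,[f(e)],False,col,1)
    for i in(0,1,2,8,14,20,26): cv2.polylines(im,[f(np.array([E[0][i],E[1][i]]))],False,col,1)
E
python3 - <<'E'
from h import *
S=lambda x,y:crop(x,y,180,175,5,4.8); T=lambda x,y:crop(x,y,190,165,5,5); G=lambda x,y:crop(x,y,300,165,7,7)
sc=tri(S(387,355),T(198,390)); print("screw",sc)
m=.001
obs=[("top",np.array(p)*m,G(*q)) for p,q in [((-80,45,10),(565,427)),((-80,-45,10),(578,173)),((85,45,10),(68,383)),((82,-33,88),(115,92)),((68,-33,88),(158,95)),((68,33,88),(143,293)),((82,33,88),(100,290))]]
obs+=[("side",np.array(p)*m,S(*q)) for p,q in [((82,-33,88),(405,48)),((82,33,88),(533,95)),((85,45,10),(533,270)),((-80,45,10),(745,152))]]
p,r=fit(obs,[.3,-.1,0,1.6]); print("gauge",p,np.round(r,1).tolist())
print("upright tri",tri(S(533,95),G(100,290)),tri(S(405,48),G(115,92)))
for k,q in enumerate([((328,558)),((470,545))]): print(q,S(*q))
# hub: by mask hull fit
pa=np.array([sc[0],sc[1],sc[2]-.067,np.pi/4])
hb=[("side",(0,0,.067),S(387,355)),("top",(0,0,.067),T(198,390)),("side",(-.025,.025,0),S(470,545)),("side",(.025,.025,0),S(328,558))]
pp,r=fit([(n,np.array(a),q) for n,a,q in hb],pa); print("hub",pp,r)
np.save("g.npy",p);np.save("a.npy",pp)
s=cv2.imread("pics/side0.png");t=cv2.imread("pics/top0.png")
A=cv2.resize(s[175:300,180:340],None,fx=5,fy=5,interpolation=cv2.INTER_CUBIC);drawhub(A,"side",pp,5,180,175,(0,0,255))
B=cv2.resize(t[165:275,190:400],None,fx=3.8,fy=3.8,interpolation=cv2.INTER_CUBIC);drawhub(B,"top",pp,3.8,190,165,(0,0,255))
def dg(im,n,k,ox,oy):
    f=lambda X:np.int32((proj(n,Tf(p,np.array(X)*m))-[ox,oy]+.5)*k-.5)
    for L in ([(-80,-45,10),(85,-45,10),(85,45,10),(-80,45,10),(-80,-45,10)],[(68,-33,88),(82,-33,88),(82,33,88),(68,33,88),(68,-33,88)],[(-50,38,19),(0,26.5,19),(68,26.5,19)],[(-50,-38,19),(0,-26.5,19),(68,-26.5,19)],[(18,0,52),(62,0,52)]):
        cv2.polylines(im,[f(L)],False,(255,0,0),1)
dg(A,"side",5,180,175);dg(B,"top",3.8,190,165)
cv2.imwrite("pics/fs.png",A[:600]);cv2.imwrite("pics/ft.png",B)
E
```

```text
screw [0.35494775 0.2985464  0.07033967]
gauge [4.49268597e-01 3.07234500e-02 2.55545225e-04 1.45954175e+00] [[0.5, 0.2], [-0.1, -0.6], [0.5, 0.4], [-0.1, -0.3], [0.1, -0.2], [0.2, 0.8], [-0.2, 0.6], [-1.4, 0.8], [-2.9, -0.4], [-0.1, 0.0], [4.3, -0.2]]
upright tri [0.42399438 0.11379255 0.08786975] [0.48882437 0.10806879 0.09067512]
(328, 558) [245.2        290.85416667]
(470, 545) [273.6        288.14583333]
hub [0.35510775 0.29841212 0.00403637 0.79609687] [[ 0.05245741 -0.40033224]
 [-0.01771284 -0.18340992]
 [ 0.38952428  0.14476759]
 [-0.30339238  0.29835821]]
```

```bash
python3 -c "
import cv2
for f in('fs','ft'):print(cv2.imread(f'pics/{f}.png').shape)"
```

```text
(600, 800, 3)
(418, 798, 3)
```

View pics/fs.png

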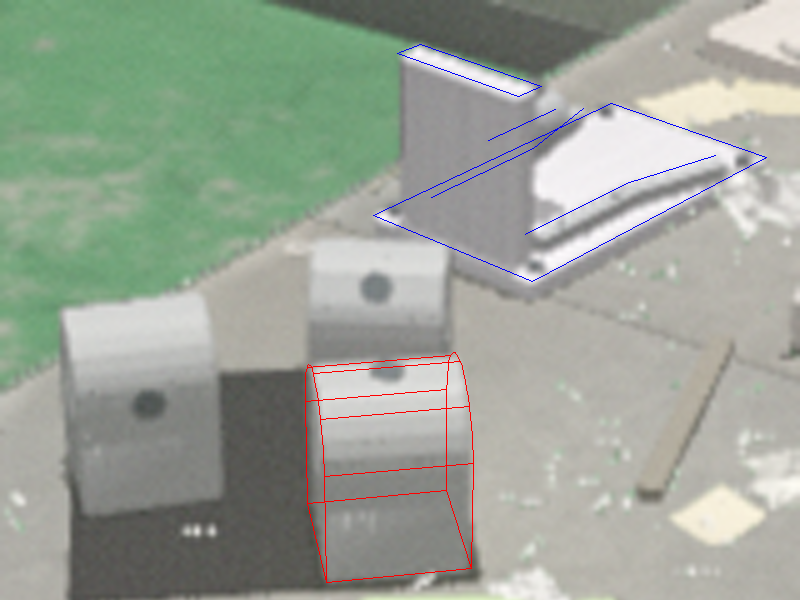

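View pics/ft.png

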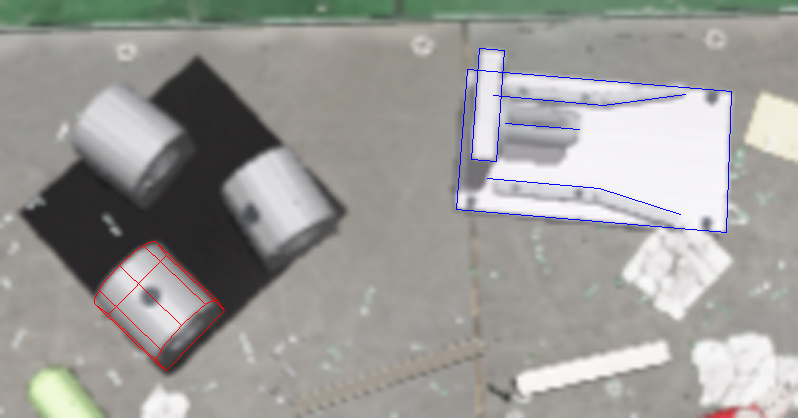

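```bash
cat >> h.py <<'E'
from scipy.spatial.transform import Rotation as Ro
def pose():
    s=arm.read_state();q=s["orientation"];return s,Ro.from_quat([q[1],q[2],q[3],q[0]]).as_matrix()
def plan(target,yaw):  # yaw of jaw (tool y) axis, mod pi
    s,R=pose(); d=R.T@(np.array(target)-s["tcp_pos"])*1000
    cur=np.arctan2(R[1,1],R[0,1]); dy=(yaw-cur+np.pi/2)%np.pi-np.pi/2
    print("clock",round(s["clock"],2),"tcp",s["tcp_pos"].round(4),"axes x",R[:,0].round(3),"jawyaw",round(cur,4),"shift mm",d.round(1),"roll",round(-dy,3),"j",s["joints"].round(3),"F",s["force"].round(1),"op",round(s["opening"],4))
E
python3 - <<'E'
from h import *
a=np.load("a.npy");g=np.load("g.npy")
plan([a[0],a[1],.19],a[3]+np.pi/2)
plan([*Tf(g,[[-.052,0,0]])[0][:2],.19],g[3]+np.pi/2)
E
```

```text
clock 0.1 tcp [ 0.2363 -0.5237  0.2047] axes x [-0.     0.001 -1.   ] jawyaw -1.147 shift mm [  15.9 -700.5 -446.4] roll -0.372 j [-1.268  0.276  1.506 -0.     1.361 -0.121] F [ 0.1  1.4 -0.8] op 0.0941
clock 0.1 tcp [ 0.2363 -0.5237  0.2047] axes x [-0.     0.001 -1.   ] jawyaw -1.147 shift mm [  15.4 -373.  -395.6] roll -1.036 j [-1.268  0.276  1.506 -0.     1.361 -0.121] F [ 0.1  1.4 -0.8] op 0.0941
```

```bash
python3 - <<'E'
from h import *
def ray(n,q,z):
    c=C[n];u=cv2.undistortPoints(np.array([[q]],float),c["mtx"],c["D"]).ravel();d=c["R"].T@[u[0],u[1],1];o=-c["R"].T@c["t"];return (o+d*(z-o[2])/d[2]).round(3)
for q in[(420,290),(465,290),(420,187),(495,255),(485,130),(527,140),(497,285),(480,220)]: print(q,[ray("top",q,z)[:2] for z in(.02,.15,.25)])
print("tri eyepieces",tri((330,72),(527,140)),tri((350,66),(490,132)),tri((330,72),(490,132)),tri((350,66),(527,140)),tri((388,152),(495,255)),tri((388,152),(450,252)))
print(proj("top",[[.236,-.524,.205]]),proj("side",[[.236,-.524,.205]]))
s=cv2.imread("pics/side0.png");t=cv2.imread("pics/top0.png")
a=cv2.resize(s[30:230,290:420],(390,600));b=cv2.resize(t[110:310,400:540],(410,586));b=cv2.copyMakeBorder(b,0,14,0,0,0)
cv2.imwrite("pics/mic.png",cv2.hconcat([a,b]))
E
```

```text
(420, 290) [array([ 0.247, -0.117]), array([ 0.244, -0.074]), array([ 0.241, -0.041])]
(465, 290) [array([ 0.245, -0.217]), array([ 0.241, -0.159]), array([ 0.239, -0.115])]
(420, 187) [array([ 0.484, -0.141]), array([ 0.446, -0.094]), array([ 0.416, -0.058])]
(495, 255) [array([ 0.321, -0.295]), array([ 0.306, -0.226]), array([ 0.295, -0.172])]
(485, 130) [array([ 0.626, -0.315]), array([ 0.566, -0.242]), array([ 0.52 , -0.187])]
(527, 140) [array([ 0.597, -0.414]), array([ 0.542, -0.327]), array([ 0.5 , -0.26])]
(497, 285) [array([ 0.254, -0.29 ]), array([ 0.249, -0.221]), array([ 0.246, -0.168])]
(480, 220) [array([ 0.402, -0.272]), array([ 0.376, -0.206]), array([ 0.355, -0.155])]
tri eyepieces [ 0.51073085 -0.24302448  0.26583887] [ 0.46986328 -0.17336332  0.30141974] [ 0.500711   -0.17988477  0.2785089 ] [ 0.47949796 -0.23611472  0.28741053] [ 0.33370164 -0.24701408  0.09662165] [ 0.31833116 -0.14841983  0.12644689]
[[682.12332897 286.24361362]] [[477.77243894  93.41610859]]
```

View pics/mic.png

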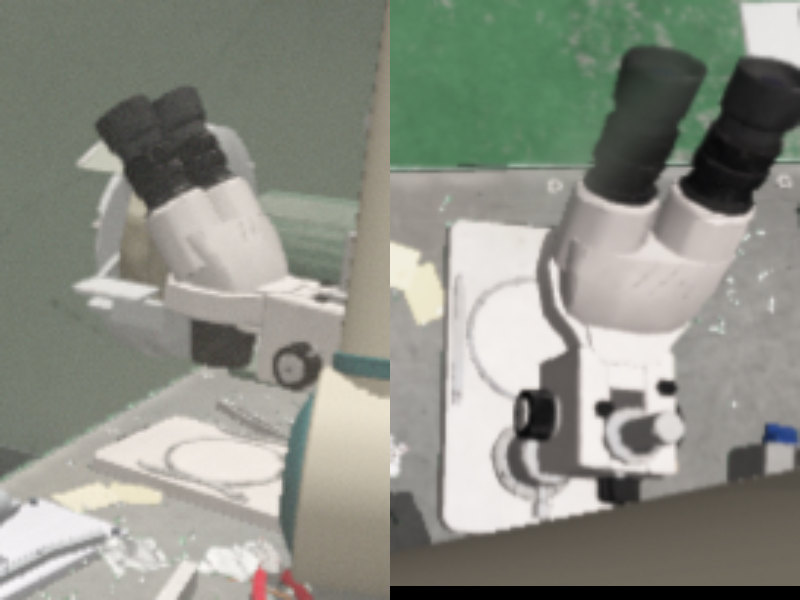

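The microscope reaches about z = 0.3 m at y from -0.12 to -0.3, which is in the way. I'll rise to 0.42 m and travel over it.

Request:
jog_arm(moves=[-55,0,0,0,-110,0,0,0,-165,0,0,0,-215,0,0,0,-215,-35,-42,0])

```text
clock: 0.72
tcp_pos: [0.2604, -0.4786, 0.4233]
orientation: [0.15, 0.692, 0.145, -0.691]
force: [0.2, 1.1, -0.9]
opening: 0.0938
```

```bash
python3 - <<'E'
from h import *
plan([.42,-.15,.42],np.load("a.npy")[3]+np.pi/2)
E
```

```text
clock 0.72 tcp [ 0.2604 -0.4786  0.4233] axes x [ 0.002 -0.007 -1.   ] jawyaw -1.151 shift mm [   1.2 -235.1 -279.7] roll -0.376 j [-1.200e+00  1.850e-01  1.106e+00 -1.000e-03  1.842e+00 -4.900e-02] F [ 0.2  1.1 -0.9] op 0.0938
```

Request:
jog_arm(moves=[0,-38,-45,-0.07,0,-76,-90,-0.14,0,-114,-135,-0.21,0,-152,-180,-0.29,0,-190,-226,-0.376], grip=-0.6)

```text
clock: 1.35
tcp_pos: [0.3885, -0.207, 0.4202]
orientation: [0.276, 0.651, 0.276, -0.651]
force: [-0.5, -0.6, 0.5]
opening: 0.075
```

```bash
python3 - <<'E'
from h import *
a=np.load("a.npy")
plan([a[0],a[1],.3],a[3]+np.pi/2)
E
```

```text
clock 1.35 tcp [ 0.3885 -0.207   0.4202] axes x [-0.  0. -1.] jawyaw -0.7687 shift mm [ 120.3 -375.4 -340. ] roll 0.006 j [-0.648  0.019  1.306  0.     1.817  0.121] F [-0.5 -0.6  0.5] op 0.075
```

Request:
jog_arm(moves=[0,-44,-40,0,0,-88,-80,0,0,-132,-120,0,0,-176,-160,0,0,-220,-200,0])

```text
clock: 1.98
tcp_pos: [0.3691, 0.0897, 0.4203]
orientation: [0.275, 0.651, 0.275, -0.651]
force: [1.1, 0.8, 0.4]
opening: 0.0751
```

Request:
jog_arm(moves=[25,-40,-36,0,50,-80,-72,0,75,-120,-108,0,120,-148,-134,0,120,-148,-134,0])

```text
clock: 2.6
tcp_pos: [0.3545, 0.2879, 0.2966]
orientation: [-0.277, -0.648, -0.276, 0.654]
force: [1.2, 0.1, 0.0]
opening: 0.0754
```

```bash
python3 - <<'E'
from h import *
a=np.load("a.npy")
plan([a[0],a[1],.1],a[3]+np.pi/2)
for n in("side","top"): cv2.imwrite(f"pics/{n}1.png",arm.capture(n)[:,:,::-1])
s=cv2.imread("pics/side1.png");t=cv2.imread("pics/top1.png")
cv2.imwrite("pics/b1.png",cv2.hconcat([cv2.resize(s[100:300,150:350],(400,400)),cv2.resize(t[100:300,150:350],(400,400))]))
E
```

```text
clock 2.6 tcp [0.3545 0.2879 0.2966] axes x [-0.008 -0.004 -1.   ] jawyaw -0.7669 shift mm [196.6  -6.3  -9.7] roll 0.008 j [0.529 0.058 1.556 0.    1.536 1.296] F [1.2 0.1 0. ] op 0.0754
```

View pics/b1.png

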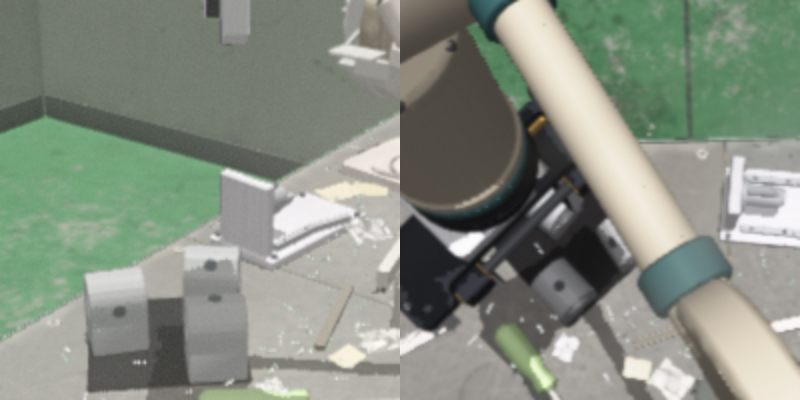

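The side view has the gripper up at its top edge, over the hubs, which have not moved. In the top view the arm partly hides the hubs. I'll go down in stages.

Request:
jog_arm(moves=[60,0,0,0.008,120,0,0,0.008,170,0,0,0.008,170,0,0,0.008,170,0,0,0.008])

```text
clock: 3.32
tcp_pos: [0.3595, 0.2876, 0.1331]
orientation: [0.272, 0.654, 0.272, -0.651]
force: [0.4, 0.8, 0.5]
opening: 0.0752
```

```bash
python3 - <<'E'
from h import *
a=np.load("a.npy")
plan([a[0],a[1],.016],a[3]+np.pi/2)
for n in("side","top"): cv2.imwrite(f"pics/{n}2.png",arm.capture(n)[:,:,::-1])
s=cv2.imread("pics/side2.png");t=cv2.imread("pics/top2.png")
cv2.imwrite("pics/b2.png",cv2.hconcat([cv2.resize(s[170:300,190:320],(400,400)),cv2.resize(t[165:265,190:290],(400,400))]))
E
```

```text
clock 3.33 tcp [0.3595 0.2876 0.1331] axes x [ 0.004  0.002 -1.   ] jawyaw -0.7803 shift mm [117.1 -10.9  -4.1] roll -0.006 j [ 0.524  0.157  1.857 -0.     1.122  1.304] F [0.4 0.8 0.5] op 0.0752
```

View pics/b2.png

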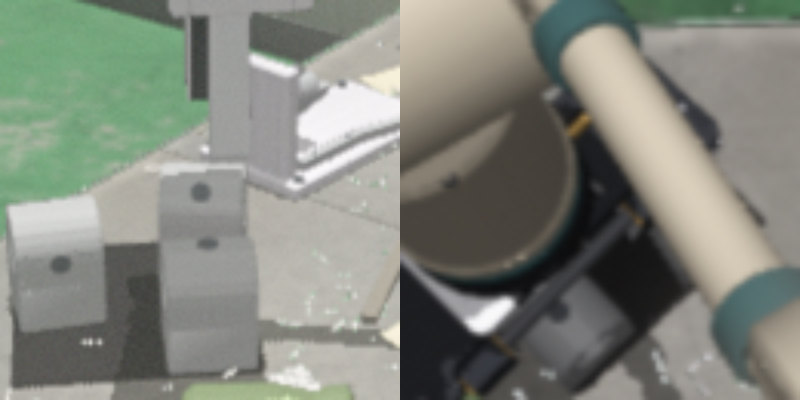

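The gripper tips are still above the hubs. In the side crop the near finger is over hub_a's set screw. I'll correct sideways while still above the hub top (z ≥ 0.09).

Request:
jog_arm(moves=[15,-6,-2,-0.003,30,-11,-4,-0.006,35,-11,-4,-0.006,35,-11,-4,-0.006,35,-11,-4,-0.006])

```text
clock: 4.05
tcp_pos: [0.3528, 0.298, 0.0964]
orientation: [0.275, 0.652, 0.275, -0.651]
force: [0.5, 0.5, -0.5]
opening: 0.075
```

```bash
python3 - <<'E'
from h import *
a=np.load("a.npy")
plan([a[0],a[1],.017],a[3]+np.pi/2)
E
```

```text
clock 4.05 tcp [0.3528 0.298  0.0964] axes x [ 0.002  0.001 -1.   ] jawyaw -0.7731 shift mm [79.4  1.3 -1.8] roll 0.002 j [ 0.551  0.2    1.908 -0.     1.032  1.324] F [ 0.5  0.5 -0.5] op 0.075
```

Request:
jog_arm(moves=[25,1,-2,0,45,1,-2,0,65,1,-2,0,79,1,-2,0,79,1,-2,0])

```text
clock: 4.68
tcp_pos: [0.3538, 0.2981, 0.0159]
orientation: [-0.275, -0.651, -0.274, 0.652]
force: [0.1, 0.1, 0.5]
opening: 0.0752
```

Request:
jog_arm(moves=[0,0,0,0,0,0,0,0,0,0,0,0,0,0,0,0,0,0,0,0], grip=0.3, grip_force=25)

```text
clock: 5.3
tcp_pos: [0.3546, 0.2986, 0.0169]
orientation: [0.275, 0.652, 0.275, -0.651]
force: [-0.2, -0.9, 5.6]
opening: 0.0501
```

```bash
python3 - <<'E'
from h import *
a=np.load("a.npy")
plan([a[0],a[1],.017],a[3]+np.pi/2)
for n in("side","top"): cv2.imwrite(f"pics/{n}3.png",arm.capture(n)[:,:,::-1])
s=cv2.imread("pics/side3.png");t=cv2.imread("pics/top3.png")
cv2.imwrite("pics/b3.png",cv2.hconcat([cv2.resize(s[170:300,190:320],(400,400)),cv2.resize(t[165:265,190:290],(400,400))]))
E
```

```text
clock 5.3 tcp [0.3546 0.2986 0.0169] axes x [ 0.001  0.    -1.   ] jawyaw -0.7729 shift mm [-0.1  0.5 -0.2] roll 0.002 j [ 0.55   0.306  2.011 -0.     0.824  1.323] F [-0.2 -0.9  5.6] op 0.0501
```

View pics/b3.png

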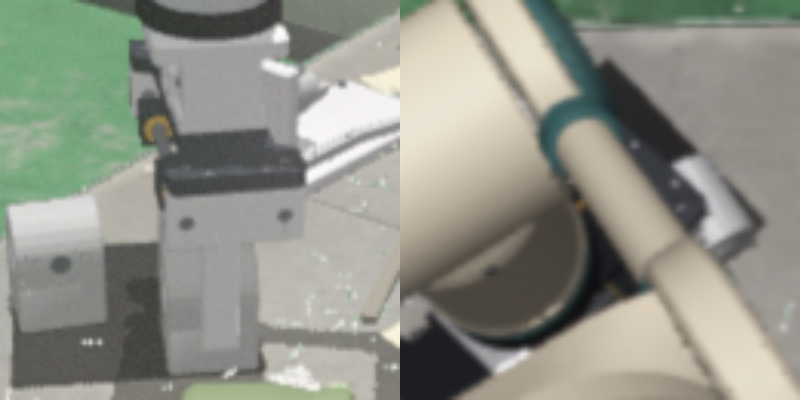

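The fingers closed at 50.1 mm, which matches the hub's width. Lifting.

Request:
jog_arm(moves=[-30,0,0,0,-75,0,0,0,-120,0,0,0,-160,0,0,0,-160,0,0,0])

```text
clock: 6.02
tcp_pos: [0.3556, 0.2994, 0.1784]
orientation: [0.274, 0.654, 0.275, -0.65]
force: [1.1, 0.8, -4.1]
opening: 0.0501
```

```bash
python3 - <<'E'
from h import *
g=np.load("g.npy");x=Tf(g,[[-.050,0,0]])[0];print(x)
plan([x[0],x[1],.177],g[3]+np.pi/2)
E
```

```text
[ 4.43717336e-01 -1.89674295e-02  2.55545225e-04]
clock 6.03 tcp [0.3556 0.2994 0.1784] axes x [ 0.005  0.003 -1.   ] jawyaw -0.773 shift mm [  0.9 285.4 166.4] roll -0.662 j [0.55  0.125 1.774 0.    1.237 1.323] F [ 1.1  0.8 -4.1] op 0.0501
```

Request:
jog_arm(moves=[0,50,29,-0.12,0,100,58,-0.25,0,150,87,-0.38,0,200,117,-0.52,0,250,146,-0.66])

```text
clock: 6.65
tcp_pos: [0.4296, 0.0178, 0.174]
orientation: [-0.471, -0.525, -0.473, 0.527]
force: [0.8, 0.0, -2.9]
opening: 0.0502
```

```bash
python3 - <<'E'
from h import *
g=np.load("g.npy");x=Tf(g,[[-.045,0,0]])[0];print(x)
plan([x[0],x[1],.12],g[3]+np.pi/2)
E
```

```text
[ 4.44272462e-01 -1.39983416e-02  2.55545225e-04]
clock 6.65 tcp [0.4296 0.0178 0.174 ] axes x [-0.004  0.001 -1.   ] jawyaw -0.1084 shift mm [53.9 18.3 30.1] roll 0.003 j [-0.121  0.08   1.838  0.     1.228 -0.013] F [ 0.8  0.  -2.9] op 0.0502
```

Request:
jog_arm(moves=[0,15,24,0,20,15,24,0,54,16,26,0,54,16,26,0,54,16,26,0])

```text
clock: 7.28
tcp_pos: [0.4438, -0.0081, 0.1221]
orientation: [-0.471, -0.527, -0.471, 0.528]
force: [-0.9, 0.2, -2.5]
opening: 0.0504
```

```bash
python3 - <<'E'
from h import *
g=np.load("g.npy");x=Tf(g,[[-.045,0,0]])[0]
plan([x[0],x[1],.0255],g[3]+np.pi/2)
for n in("side","top"): cv2.imwrite(f"pics/{n}4.png",arm.capture(n)[:,:,::-1])
s=cv2.imread("pics/side4.png");t=cv2.imread("pics/top4.png")
cv2.imwrite("pics/b4.png",cv2.hconcat([cv2.resize(s[150:270,220:380],(400,300)),cv2.resize(t[145:265,290:450],(400,300))]))
E
```

```text
clock 7.28 tcp [ 0.4438 -0.0081  0.1221] axes x [-0.001  0.    -1.   ] jawyaw -0.1129 shift mm [96.5  1.3  5.8] roll -0.002 j [-0.175  0.148  1.901  0.     1.094 -0.062] F [-0.9  0.2 -2.5] op 0.0504
```

View pics/b4.png

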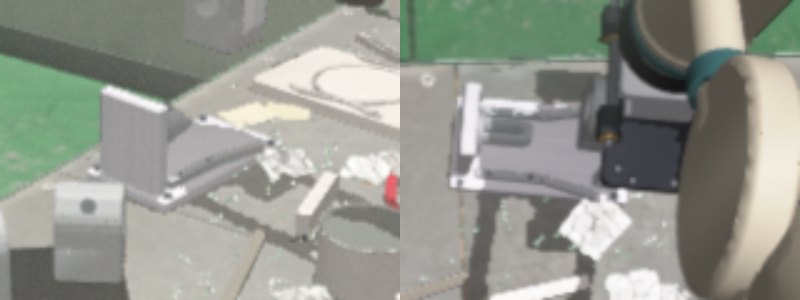

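The hub hangs above the slideway, at about (230,25) in the side crop, with the gauge clear below. I'll lower it until it nearly touches and check.

Request:
jog_arm(moves=[30,1,5,-0.002,60,1,5,-0.002,84,1,5,-0.002,84,1,5,-0.002,84,1,5,-0.002])

```text
clock: 8.0
tcp_pos: [0.4459, -0.0135, 0.0397]
orientation: [0.472, 0.527, 0.471, -0.526]
force: [0.2, -0.4, -3.0]
opening: 0.0507
```

```bash
python3 - <<'E'
from h import *
g=np.load("g.npy");x=Tf(g,[[-.045,0,0]])[0]
plan([x[0],x[1],.0245],g[3]+np.pi/2)
tp=arm.read_state()["tcp_pos"]; p=[tp[0],tp[1],tp[2]-.014,g[3]]
for n in("side","top"): cv2.imwrite(f"pics/{n}5.png",arm.capture(n)[:,:,::-1])
s=cv2.imread("pics/side5.png");t=cv2.imread("pics/top5.png")
A=cv2.resize(s[170:250,230:330],None,fx=6,fy=6,interpolation=cv2.INTER_CUBIC)
cv2.imwrite("pics/b5.png",A); 
E
```

```text
clock 8.0 tcp [ 0.4459 -0.0135  0.0397] axes x [ 0.003 -0.001 -1.   ] jawyaw -0.1108 shift mm [15.2 -1.6  0.7] roll 0.001 j [-0.186  0.25   2.019 -0.     0.87  -0.076] F [ 0.2 -0.4 -3. ] op 0.0507
```

View pics/b5.png

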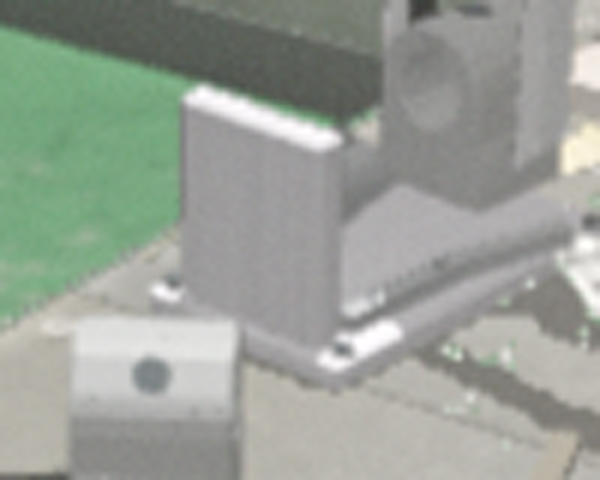

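The side crop has the bore's end at (430,80), with the hub square over the slideway and between the rails. Lowering until it touches.

Request:
jog_arm(moves=[5,-1,0,0,10,-1,0,0,13,-1,0,0,15,-1,0,0,15,-1,0,0])

```text
clock: 8.72
tcp_pos: [0.4433, -0.0133, 0.024]
orientation: [-0.471, -0.527, -0.472, 0.527]
force: [-2.4, -0.5, 4.7]
opening: 0.0503
```

Contact: Fz went from -3 to +4.7 N. Releasing.

Request:
jog_arm(moves=[0,0,0,0,0,0,0,0,0,0,0,0,0,0,0,0,0,0,0,0], grip=-0.5)

```text
clock: 9.35
tcp_pos: [0.4436, -0.0133, 0.0234]
orientation: [0.472, 0.527, 0.471, -0.527]
force: [0.1, 0.2, -0.9]
opening: 0.0705
```

Request:
jog_arm(moves=[-20,0,0,0,-50,0,0,0,-85,0,0,0,-110,0,0,0,-110,0,0,0])

```text
clock: 9.98
tcp_pos: [0.445, -0.0135, 0.135]
orientation: [0.473, 0.528, 0.47, -0.526]
force: [0.4, 0.1, -0.5]
opening: 0.0707
```

```bash
python3 - <<'E'
from h import *
g=np.load("g.npy");x=Tf(g,[[-.098,0,0]])[0]
plan([x[0],x[1],.134],g[3]+np.pi/2)
for n in("side","top"): cv2.imwrite(f"pics/{n}6.png",arm.capture(n)[:,:,::-1])
s=cv2.imread("pics/side6.png");t=cv2.imread("pics/top6.png")
p=[*Tf(g,[[-.045,0,0]])[0][:2],.010,g[3]]
A=cv2.resize(s[170:250,230:330],None,fx=4,fy=4,interpolation=cv2.INTER_CUBIC);drawhub(A,"side",p,4,230,170,(0,0,255))
B=cv2.resize(t[165:245,300:400],None,fx=4,fy=4,interpolation=cv2.INTER_CUBIC);drawhub(B,"top",p,4,300,165,(0,0,255))
cv2.imwrite("pics/b6.png",cv2.hconcat([A,B]))
E
```

```text
clock 9.97 tcp [ 0.445  -0.0135  0.135 ] axes x [ 0.004 -0.001 -1.   ] jawyaw -0.111 shift mm [ 1.  -0.7 53.6] roll 0.0 j [-0.187  0.133  1.882 -0.     1.122 -0.076] F [ 0.4  0.1 -0.5] op 0.0707
```

View pics/b6.png

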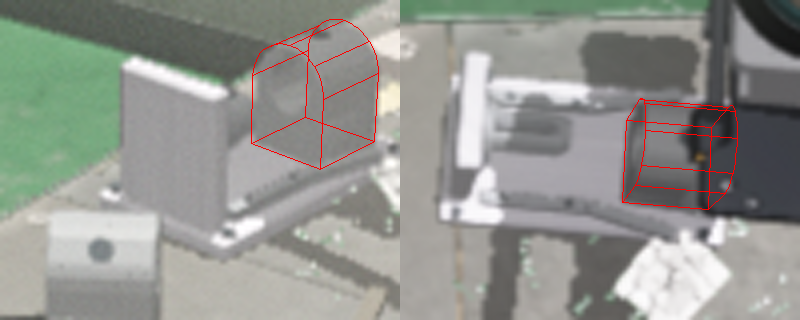

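The released hub matches the predicted overlay in both views: upright, and square in the wide end. I'll go behind it, set the opening to about 20 mm and lower.

Request:
jog_arm(moves=[0,0,20,0,0,0,54,0,20,0,54,0,60,0,54,0,60,0,54,0], grip=0.575)

```text
clock: 10.7
tcp_pos: [0.4339, -0.0659, 0.0702]
orientation: [-0.469, -0.525, -0.474, 0.529]
force: [-0.4, 1.3, 0.1]
opening: 0.0238
```

```bash
python3 - <<'E'
from h import *
g=np.load("g.npy");x=Tf(g,[[-.098,0,0]])[0]
plan([x[0],x[1],.024],g[3]+np.pi/2)
for n in("side","top"): cv2.imwrite(f"pics/{n}7.png",arm.capture(n)[:,:,::-1])
s=cv2.imread("pics/side7.png");t=cv2.imread("pics/top7.png")
A=cv2.resize(s[150:250,230:355],None,fx=4,fy=4,interpolation=cv2.INTER_CUBIC)
cv2.imwrite("pics/b7.png",A)
E
```

```text
clock 10.7 tcp [ 0.4339 -0.0659  0.0702] axes x [-0.009  0.003 -1.   ] jawyaw -0.1113 shift mm [46.1  5.   0.3] roll -0.0 j [-0.31   0.205  1.982 -0.     0.964 -0.198] F [-0.4  1.3  0.1] op 0.0238
```

View pics/b7.png

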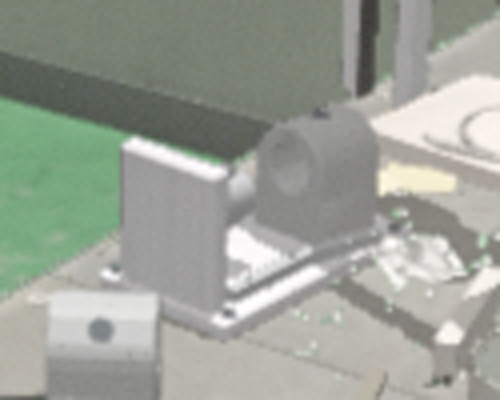

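The hub stands in the slideway with its bore at (292,165) and screw on top, and the fingers are behind it. Lowering to pushing height.

Request:
jog_arm(moves=[20,0,0,0,36,0,0,0,46,0,0,0,46,0,0,0,46,0,0,0])

```text
clock: 11.42
tcp_pos: [0.4383, -0.0671, 0.0281]
orientation: [0.472, 0.527, 0.471, -0.527]
force: [-0.8, 0.1, 1.0]
opening: 0.0196
```

```bash
python3 - <<'E'
from h import *
g=np.load("g.npy");x=Tf(g,[[-.098,0,0]])[0]
plan([x[0],x[1],.024],g[3]+np.pi/2)
E
```

```text
clock 11.43 tcp [ 0.4383 -0.0671  0.0281] axes x [ 0.001 -0.001 -1.   ] jawyaw -0.1109 shift mm [ 4.1  0.1 -0.4] roll 0.0 j [-0.309  0.264  2.038 -0.     0.838 -0.198] F [-0.8  0.1  1. ] op 0.0196
```

Request:
jog_arm(moves=[3,0,-8,0,3,0,-16,0,3,0,-24,0,3,0,-32,0,3,0,-40,0])

```text
clock: 12.05
tcp_pos: [0.4427, -0.0271, 0.0247]
orientation: [0.472, 0.527, 0.471, -0.527]
force: [1.8, -2.8, -0.8]
opening: 0.02
```

Request:
jog_arm(moves=[0,0,-5,0,0,0,-10,0,0,0,-15,0,0,0,-20,0,0,0,-20,0])

```text
clock: 12.68
tcp_pos: [0.4432, -0.0064, 0.0242]
orientation: [-0.471, -0.527, -0.472, 0.527]
force: [0.2, -0.1, -0.4]
opening: 0.02
```

```bash
python3 - <<'E'
from h import *
g=np.load("g.npy");x=Tf(g,[[.002,0,0]])[0]
plan([x[0],x[1],.024],g[3]+np.pi/2)
for n in("side","top"): cv2.imwrite(f"pics/{n}8.png",arm.capture(n)[:,:,::-1])
s=cv2.imread("pics/side8.png");t=cv2.imread("pics/top8.png")
A=cv2.resize(s[170:250,230:330],None,fx=4,fy=4,interpolation=cv2.INTER_CUBIC)
B=cv2.resize(t[165:245,300:400],None,fx=4,fy=4,interpolation=cv2.INTER_CUBIC)
cv2.imwrite("pics/b8.png",cv2.hconcat([A,B]))
E
```

```text
clock 12.68 tcp [ 0.4432 -0.0064  0.0242] axes x [-0.002  0.001 -1.   ] jawyaw -0.1109 shift mm [  0.2   1.9 -39.6] roll 0.0 j [-1.720e-01  2.710e-01  2.041e+00  1.000e-03  8.310e-01 -6.200e-02] F [ 0.2 -0.1 -0.4] op 0.02
```

View pics/b8.png

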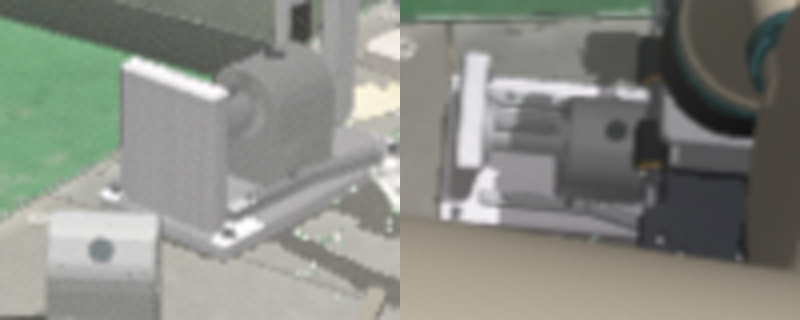

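The hub's bore is now starting over the shaft, and its screw, at (616,130) in the top crop, is on the shaft line. I'll carry on slowly and watch the force.

Request:
jog_arm(moves=[0,0,-4,0,0,0,-8,0,0,0,-12,0,0,0,-16,0,0,0,-18,0])

```text
clock: 13.4
tcp_pos: [0.4462, 0.0109, 0.0244]
orientation: [-0.472, -0.527, -0.472, 0.527]
force: [0.3, -1.5, -1.2]
opening: 0.0197
```

Request:
jog_arm(moves=[0,0,-3,0,0,0,-6,0,0,0,-9,0,0,0,-12,0,0,0,-14,0])

```text
clock: 14.02
tcp_pos: [0.4478, 0.0247, 0.0245]
orientation: [0.472, 0.527, 0.471, -0.527]
force: [-0.5, -1.1, -1.1]
opening: 0.0203
```

```bash
python3 - <<'E'
from h import *
g=np.load("g.npy");x=Tf(g,[[.002,0,0]])[0]
plan([x[0],x[1],.024],g[3]+np.pi/2)
for n in("side","top"): cv2.imwrite(f"pics/{n}9.png",arm.capture(n)[:,:,::-1])
s=cv2.imread("pics/side9.png");t=cv2.imread("pics/top9.png")
A=cv2.resize(s[170:250,230:330],None,fx=4,fy=4,interpolation=cv2.INTER_CUBIC)
B=cv2.resize(t[165:245,300:400],None,fx=4,fy=4,interpolation=cv2.INTER_CUBIC)
cv2.imwrite("pics/b9.png",cv2.hconcat([A,B]))
E
```

```text
clock 14.03 tcp [0.4478 0.0247 0.0245] axes x [ 0. -0. -1.] jawyaw -0.1109 shift mm [ 0.5  0.8 -8.2] roll 0.0 j [-0.1    0.276  2.031 -0.     0.834  0.011] F [-0.5 -1.1 -1.1] op 0.0203
```

View pics/b9.png

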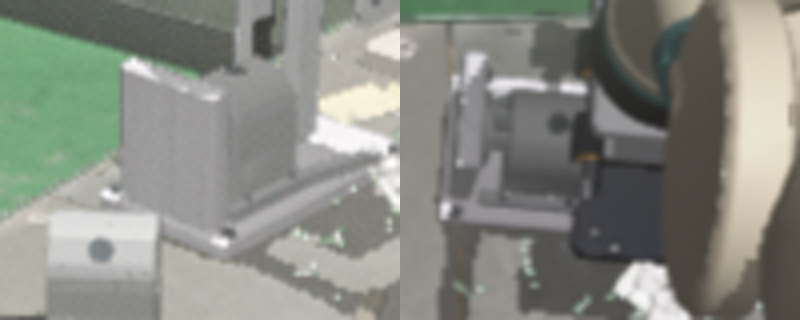

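The hub is sliding onto the shaft with about 1 N of force. About 10 mm is left.

Request:
jog_arm(moves=[0,0,-1.5,0,0,0,-3,0,0,0,-4.5,0,0,0,-6,0,0,0,-6,0])

```text
clock: 14.75
tcp_pos: [0.4485, 0.0306, 0.0245]
orientation: [0.472, 0.527, 0.471, -0.527]
force: [-0.4, -0.7, 0.0]
opening: 0.0203
```

Request:
jog_arm(moves=[0,0,-1,0,0,0,-2,0,0,0,-3,0,0,0,-3,0,0,0,-3,0])

```text
clock: 15.38
tcp_pos: [0.4488, 0.0335, 0.0245]
orientation: [0.472, 0.527, 0.471, -0.527]
force: [0.8, -0.7, 1.5]
opening: 0.0201
```

Request:
jog_arm(moves=[0,0,-1,0,0,0,-2,0,0,0,-2.5,0,0,0,-2.5,0,0,0,-2.5,0])

```text
clock: 16.0
tcp_pos: [0.4489, 0.0346, 0.0245]
orientation: [-0.472, -0.526, -0.471, 0.527]
force: [-0.4, -6.3, 1.0]
opening: 0.0198
```

Request:
jog_arm(moves=[0,0,-1,0,0,0,-2,0,0,0,-2,0,0,0,-2,0,0,0,-2,0])

```text
clock: 16.62
tcp_pos: [0.4489, 0.0346, 0.0246]
orientation: [-0.474, -0.525, -0.471, 0.528]
force: [-2.1, -14.0, 2.5]
opening: 0.0201
```

```bash
python3 - <<'E'
from h import *
g=np.load("g.npy");x=Tf(g,[[.002,0,0]])[0]
plan([x[0],x[1],.024],g[3]+np.pi/2)
t=arm.capture("top");cv2.imwrite("pics/top10.png",t[:,:,::-1]);s=arm.capture("side")
A=cv2.resize(s[170:250,230:330,::-1],None,fx=4,fy=4,interpolation=cv2.INTER_CUBIC)
B=cv2.resize(t[165:245,300:400,::-1],None,fx=4,fy=4,interpolation=cv2.INTER_CUBIC)
cv2.imwrite("pics/b10.png",cv2.hconcat([A,B]))
E
```

```text
clock 16.62 tcp [0.4489 0.0346 0.0246] axes x [-0.001 -0.006 -1.   ] jawyaw -0.1082 shift mm [0.6 0.8 1.8] roll 0.003 j [-0.072  0.279  2.027 -0.008  0.836  0.041] F [ -2.1 -14.    2.5] op 0.0201
```

View pics/b10.png

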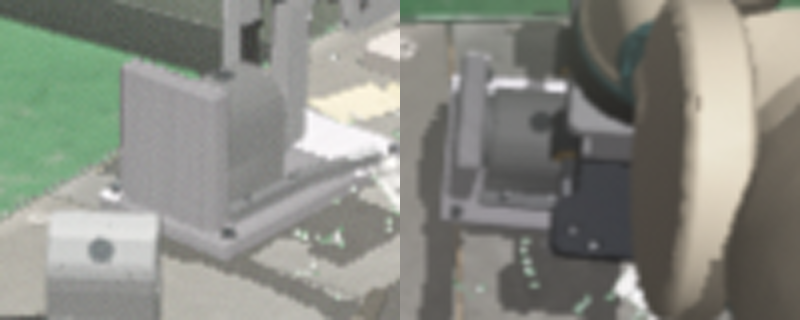

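It stopped hard at gauge x ≈ +3.8 mm. With the 8 mm half-width of the fingers, that puts the hub's rear face at 12 mm, which is exactly home. Force went from -6 to -14 N with no more travel. I'll back off, rise and look.

Request:
jog_arm(moves=[0,0,8,0,0,0,25,0,0,0,45,0,-40,0,50,0,-90,0,50,0])

```text
clock: 17.35
tcp_pos: [0.4425, -0.0113, 0.1144]
orientation: [-0.47, -0.527, -0.472, 0.528]
force: [-0.0, -0.1, -0.4]
opening: 0.0199
```

Request:
jog_arm(moves=[-50,0,0,0,-100,0,0,0,-150,0,0,0,-200,0,0,0,-200,0,0,0])

```text
clock: 17.98
tcp_pos: [0.4458, -0.0114, 0.3181]
orientation: [0.474, 0.529, 0.47, -0.525]
force: [1.0, -1.1, -0.5]
opening: 0.02
```

```bash
python3 - <<'E'
from h import *
g=np.load("g.npy")
plan([.4,0,.3],g[3]+np.pi/2)
t=arm.capture("top");s=arm.capture("side")
cv2.imwrite("pics/top11.png",t[:,:,::-1]);cv2.imwrite("pics/side11.png",s[:,:,::-1])
p=[*Tf(g,[[.037,0,0]])[0][:2],.010,g[3]]
A=cv2.resize(s[170:290,200:330,::-1],None,fx=4,fy=4,interpolation=cv2.INTER_CUBIC)
B=cv2.resize(t[165:285,200:400,::-1],None,fx=4,fy=4,interpolation=cv2.INTER_CUBIC)
drawhub(B,"top",p,4,200,165,(0,0,255))
cv2.imwrite("pics/b11s.png",A);cv2.imwrite("pics/b11.png",B)
E
```

```text
clock 17.98 tcp [ 0.4458 -0.0114  0.3181] axes x [ 0.008  0.    -1.   ] jawyaw -0.1104 shift mm [ 17.7 -46.9  -6.2] roll 0.001 j [-0.183  0.025  1.54   0.002  1.569 -0.073] F [ 1.  -1.1 -0.5] op 0.02
```

View pics/b11s.png

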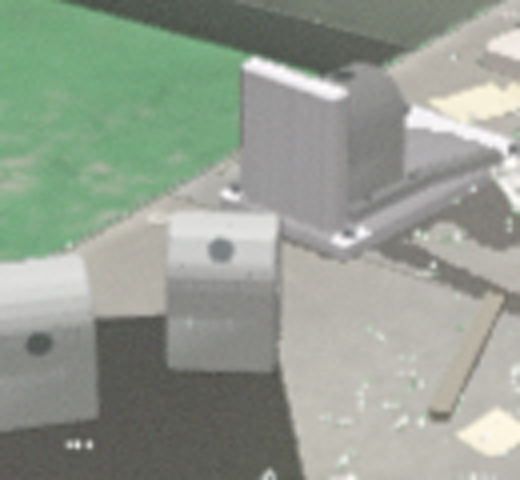

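View pics/b11.png

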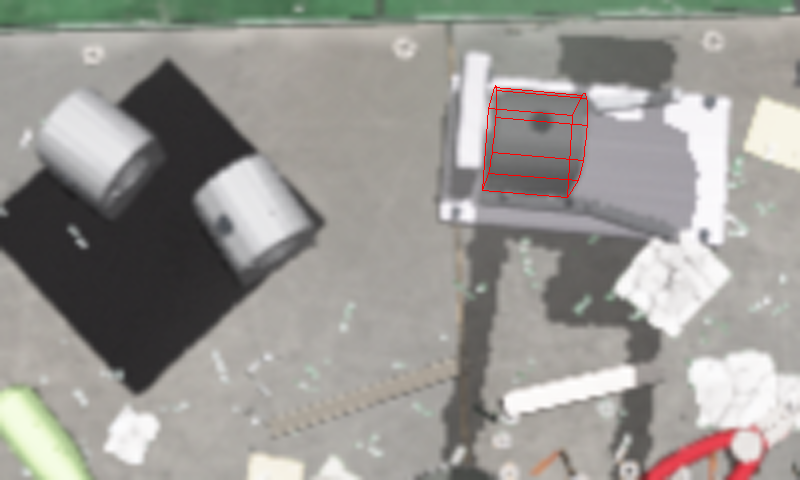

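In the top view the hub (screw at about (541,120) in the crop) matches the outline drawn at home, up to the upright. The other two hubs are where they were. I'll let the arm settle, then hand in.

Request:
jog_arm(moves=[0,0,0,0,0,0,0,0,0,0,0,0,0,0,0,0,0,0,0,0])

```text
clock: 18.7
tcp_pos: [0.4437, -0.0118, 0.3144]
orientation: [-0.471, -0.527, -0.472, 0.527]
force: [-0.0, -0.0, 0.1]
opening: 0.0195
```

```bash
python3 - <<'E'
from cell import arm
print(arm.hand_in())
E
```

```text
the job is handed in; nothing more can be done
None
```

The hub with its keyway at the top is on the shaft and home against the shoulder, and the job was handed in at about 18.7 s of the 51 s allowed. I picked it by its set screw on top, stood it in the wide end of the slideway at about x = -45 mm and let go. Then I pushed it along with the nearly closed fingers.

**Last checks:**
- **Home:** the push stopped hard with the fingers at gauge x ≈ +3.8 mm. With an assumed 8 mm half-width for the fingers, that puts the hub's rear face at about 12 mm, which is home. The push force rose from 6 to 14 N with no further travel, after only a few newtons at most on the way in.
- **Position:** the top view taken afterwards matches the outline drawn at home.
- **Other hubs:** in that picture they look unmoved; I judged this by eye and did not measure it.
- **Arm:** it is about 0.31 m above the bench and touching nothing.

**Disagreement:** in the side view, my fit of the gauge was off by up to about 3 px at the top of the upright, roughly 3 to 4 mm. The rails took that up.

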